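Set the plate rack: sleeve on the post, leg to the mark, cam lever closed

TASK

Set up the plate rack: slip the loose white sleeve over the bare post of the sliding leg, all the way down, and let go of it. Then grip the black cam lever on that leg, draw the leg until its pointer is in line with the rider's pin, pause there with the lever still open, and holding that length push the lever fully home. Finish still firmly gripping the leg by its lever, on the mark; leave the egg cup and the tin alone.

Things in the scene. Friction and masses are not known exactly. Their poses are not given: they have to be found in the camera images.
- rack: Fixed plate rack: grey tray, 300 mm along its y, x from -100 to +90 mm, 8 mm thick, with a rail along y. Origin on the worktop under the rail's middle; x points across the rail away from the robot, y along it to the left. At y = +125 mm a fixed cross-bar 145 x 40 mm, top at 45 mm, with two posts at x = -45 and +45 mm that already wear sleeves, post tops at 108 mm. Brake bar at x = 53 mm.
- leg: Sliding leg: grey cross-bar 145 (x) x 46 (y) mm astride the rail, top at 45 mm over the worktop; axes like the rack's, origin at worktop height under its middle. Starts home at y = +40 mm in the rack's frame, slides towards the rack's -y (right), 150 mm at most. A spring draws it home: 2 N at home to 3.6 N fully out. It carries the bare post (x = -45 mm), the lever and a pointer.
- post_top (a point): Top centre of the bare steel post on the sliding leg: diameter 14 mm, rounded top, 63 mm tall, top 108 mm over the worktop; z up.
- post_foot (a point): Foot of the same post, on its axis, on the leg's top face (45 mm over the worktop), where the sleeve's underside comes to rest.
- lever (a joint): Cam lever's travel across the leg, m: 0 open (starts at 0 to 0.004), 0.030 fully home at a stop; it closes along the rack's +x (away from the robot). Friction 2 N, rising to about 10 N over the last 7 mm as the cam climbs onto the brake bar; stays where it is left. Home, it brakes the leg against its spring, though a firm pull still shifts it; open, it does not hold the leg.
- lever_grip (a point): Grip point of the cam lever, the middle of its upright black fin, 72 mm over the worktop; fin 34 (x) x 14 (y) mm, from 48 to 92 mm over the worktop; 20 to 24 mm in +x from the leg's middle at the start; axes like the rack's. Pinch it from above, fingers closing along the rack's y; it moves with leg and lever.
- leg_index (a point): Tip of the pointer at the near end of the sliding leg, 37 mm over the worktop, at x = -80 mm, y = 0 of the leg.
- mark (a point): Upper end of the rider's pin. The rider is a fixed steel clip 16 mm wide on the tray's near edge, 70 to 130 mm to the right (rack's -y) of the leg's home; pin 3 mm wide, its end 37 mm over the worktop; axes like the rack's. The leg is at the mark when its pointer has the same y in the rack's frame as this point.
- sleeve: Loose white plastic sleeve (a short tube) standing upright on the worktop left of the rack: 34 mm outside diameter, 18 mm bore, 45 mm tall, about 40 g. Origin at the centre of its underside, z along its axis.
- egg_cup: Wooden egg cup, 49 mm wide, 50 mm tall, a bystander; origin under its foot.
- tin: Small round food tin, 75 mm wide, 58 mm tall, a bystander; origin under its base.
There are look-alikes about, which are no part of the job. Of the things that look like the sleeve, the smallest one is meant.

How it is judged:
By the outcome, as a careful person would: the job done as asked, in the order asked, and still so for the second after the job is handed in, while the arm keeps its last pose, push and grip.
It also fails if it takes over 54 s, if anything falls off the work surface, if the arm or the gripper's body presses on something with over 40 N, if the wrist force passes 120 N, or if a joint passes its speed limit or range.

ROBOT

A 6-joint arm with a two-finger parallel gripper is mounted at the origin on a cart in front of the work surface, level with it; the furniture and walls round the work are solid. World frame = base frame: x ahead of the robot, y to its left, z up, the work surface at z = 0. Lengths are in m, angles in rad, forces in N, time in s.
With the tool pointing down it reaches from about 0.3 to 1 m from the base axis. Payload 5.1 kg.
Tool frame: the origin (TCP) lies between the finger pads; the fingertips stand 22 mm ahead of it and the grasp point (between the pads) lies 3 mm ahead of it; z points along the fingers, y is the line along which they close (so a half turn about z gives the same grasp; the last joint's range is limited). The gripper opens to 95 mm and grips with 3 to 60 N. Pads are 20 mm wide; open, the fingers measure 119 mm over their backs; the gripper's body (75 mm by 180 mm) begins 59 mm behind the grasp point.
Start: joints at [1.233, 0.124, 1.65, -0, 1.367, -0.083], TCP at [0.164, 0.629, 0.237] pointing down, gripper open.
Joint ranges: [-2.61, 2.61], [-1.02, 2.33], [0.03, 2.71], [-1.35, 4.49], [0.32, 2.68], [-2.91, 2.91]. Speed limits (rad/s): [2.57, 2.57, 3.14, 3.14, 3.14, 3.14].

INTERFACE

Orientations are given as a unit quaternion [w, x, y, z].
In Python, from workcell import env gives the robot as it stands.
- The arm moves only by the tool play_rows, never from a script. Its argument "deltas" is a list of rows, each a list of 3 entries, a list of its own where there are three numbers: the shift along the tool's x, y, z in m, then the turn about the tool's z in rad, then the opening, from -1 (shut) to 1 (fully open). In form: [[[x, y, z], roll, fingers], ...]. A call has 1 to 20 rows; each row shifts and turns the commanded pose from where the row before left it, along the tool's axes as they then stand; what a row does not reach is not made up. A row lasts 1/8 s, in which the tool goes at most 62.5 mm and 10.7 degrees, less where a joint would pass 70% of its speed; a pose out of reach is approached as far as the arm can. A call is refused whole if a number of a shift passes 0.0625 or a number of a turn 0.188, either way. A call with a gripper value outside its range is refused whole. The fingers move at their own pace and stop on an object; "squeeze" is the grip in N (left out, the last holds). Time passes only in rows, so rows that do not move let the fingers close. It gives the time, the measured TCP pose, the force, the opening and the grip force at its end, in the units of the state.
- env.get_obs(): the state, without advancing time (a new reading comes with each control period).
- env.camera(name): name is "scene" or "top"; returns the picture (400x640x3 uint8, blue, green, red); there is no depth.
- env.camera_info(name): a dict with "K" (3x3 intrinsics, pixels), "position" and "rotation" of the camera in the world. Camera axes: x right, y up, looking along -z (the intrinsics and any distortion apply to the point x, -y, -z); pixel columns grow to the right and rows downward; lengths in m; the calibration is good to about 2 mm. A picture is of the moment at which its call begins. camera_info takes no time and is no camera call.
- env.close_job(): hands the job in; it is judged then, once.
The state is a dict: "time_s": time; "qpos": joint angles; "qvel": joint speeds; "tau": joint torques, N m; "position": TCP position; "orientation": TCP orientation; "wrist_force": force on the tool from outside, world axes, zero at the start; "moment": the same for the moment, N m; "grip_width": finger opening in m; "finger_force": force on a finger pad.
Only numpy, scipy, OpenCV 4.12 (cv2) and the standard library are available. Lean on these libraries where they do the work, as an engineer would, in place of code of your own. Each camera call takes 0.05 s, during which the arm holds its last target. There are 200 camera calls.

## Working session

There is one attempt and no reset: what is moved stays moved. The work goes in short steps, Python scripts to look and compute and a tool call to move; the robot and the scene stay as the last step left them, time stands still between calls to the robot, and variables do not carry over. Pictures are saved under pics/ and viewed, at most 10 in all, crops included, and the job is handed in when it is done.

Besides the shell and the picture viewer there is one more tool, called after "Emit:" by a JSON object that holds its "api" and its "payload", one argument or row to a line. play_rows: Moves the arm, as the interface text tells. Its arguments: {"type":"object","properties":{"deltas":{"type":"array"},"squeeze":{"type":"number"}},"required":["deltas"]}

```bash
mkdir -p pics; ls
python3 - <<'E'
from workcell import env
import cv2
for n in("scene","top"):
    im=env.camera(n); cv2.imwrite(f"pics/{n}0.png",im)
    i=env.camera_info(n); print(n,i)
o=env.get_obs();print({k:o[k] for k in("time_s","position","orientation","grip_width","wrist_force")})
E
```

```text
pics
scene {'K': array([[430.64883016,   0.        , 315.94678626],
       [  0.        , 430.64883016, 203.75580801],
       [  0.        ,   0.        ,   1.        ]]), 'position': array([-0.06365896, -0.09562485,  0.5907829 ]), 'rotation': array([ 0.77088086,  0.39569735, -0.23605353, -0.43982388])}
top {'K': array([[447.37109414,   0.        , 320.65312021],
       [  0.        , 447.37109414, 195.67857553],
       [  0.        ,   0.        ,   1.        ]]), 'position': array([0.3267291 , 0.24400242, 1.14183719]), 'rotation': array([ 0.70670772,  0.07235277, -0.05262265, -0.70182629])}
{'time_s': 0.1, 'position': array([0.16365179, 0.62849444, 0.23549395]), 'orientation': array([-2.14665263e-04,  1.27044496e-01,  9.91896551e-01, -9.39320746e-04]), 'grip_width': 0.0952124669105934, 'wrist_force': array([-0.33461114, -1.10139242,  0.42538441])}
```

View pics/scene0.png

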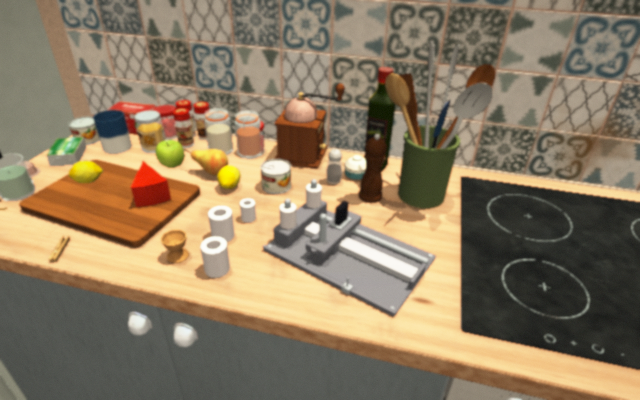

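View pics/top0.png

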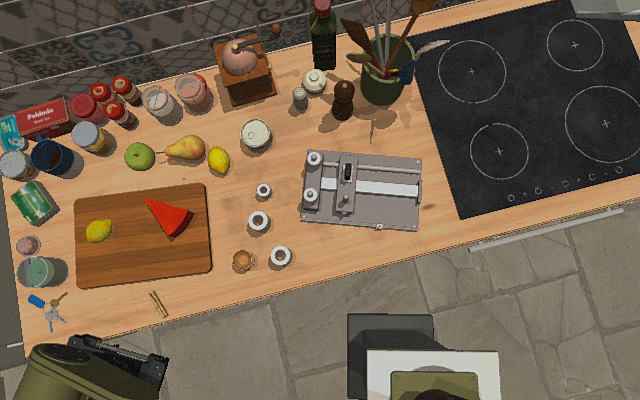

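The scene view shows the rack at about (350,250) and three white tubes. They are at scene (248,210), (221,222), (215,257), and at top (264,190), (258,221), (280,256). The salt shaker at top (300,98) and the sleeves already on posts at (314,158) and (310,195) are other white look-alikes. The smallest tube is scene (248,210) / top (264,190), so I'll check that choice in a close crop.

Run:
```python
import cv2,numpy as np
t=cv2.imread("pics/top0.png");s=cv2.imread("pics/scene0.png")
a=cv2.resize(t[140:275,230:430],None,fx=4,fy=4,interpolation=cv2.INTER_CUBIC)
cv2.imwrite("pics/c1.png",a)
b=cv2.resize(s[170:310,190:440],(800,448),interpolation=cv2.INTER_CUBIC)
cv2.imwrite("pics/c2.png",b)
```

```text
(no output)
```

View pics/c1.png

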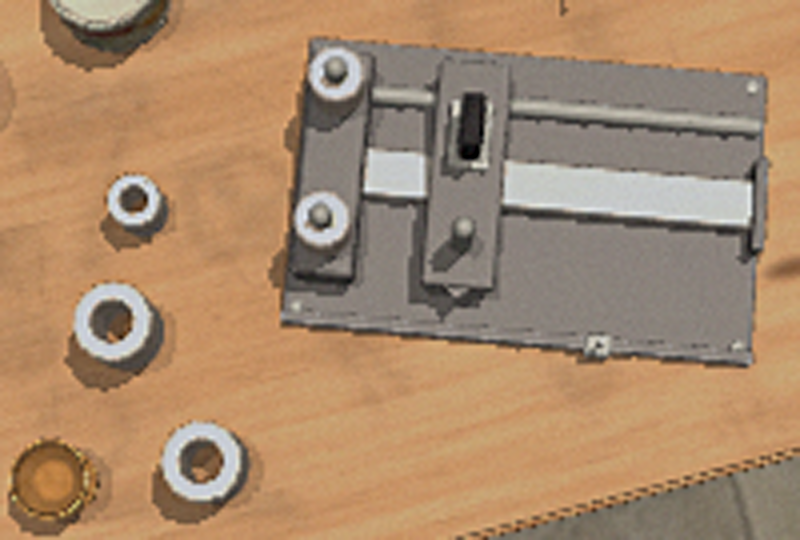

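View pics/c2.png

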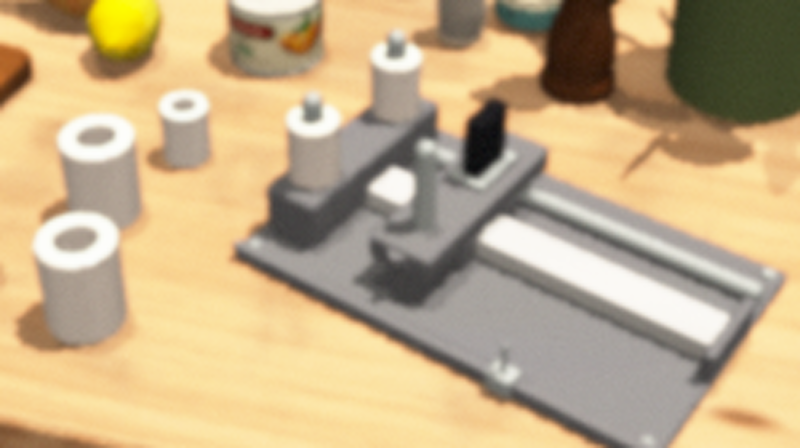

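The crops confirm the small tube: top crop (134,201), scene crop (185,105). They also show the bare post top at (462,228) / (427,145), the lever at (471,125) / (485,137), and the rider pin at (598,343) / (504,355). Next I'll measure all of these.

```bash
cat > h.py <<'E'
import numpy as np,cv2
from workcell import env
from scipy.spatial.transform import Rotation as R
I={n:env.camera_info(n) for n in("scene","top")}
def ray(n,p):
    i=I[n];q=np.array(i["rotation"])
    r=q if q.shape==(3,3) else R.from_quat(q[[1,2,3,0]]).as_matrix()
    d=np.linalg.inv(i["K"])@[p[0],p[1],1]; d=r@(d*[1,-1,-1])
    return np.array(i["position"]),d/np.linalg.norm(d)
def plane(n,p,z):
    o,d=ray(n,p);return o+d*(z-o[2])/d[2]
def proj(n,X):
    i=I[n];q=np.array(i["rotation"]);r=R.from_quat(q[[1,2,3,0]]).as_matrix()
    c=r.T@(np.array(X)-i["position"])*[1,-1,-1];c=i["K"]@c;return c[:2]/c[2]
def tri(pt,ps):
    a,u=ray("top",pt);b,v=ray("scene",ps)
    s=np.linalg.lstsq(np.c_[u,-v],b-a,rcond=None)[0]
    A=a+u*s[0];B=b+v*s[1];return (A+B)/2,np.linalg.norm(A-B)
def ct(x,y):return ((x+.5)/4-.5+230,(y+.5)/4-.5+140)
def cs(x,y):return ((x+.5)/3.2-.5+190,(y+.5)/3.2-.5+170)
E
python3 - <<'E'
from h import *
np.set_printoptions(precision=4,suppress=True)
P=dict(sleeve_rim=((134,201),(185,105)),post_top=((463,224),(427,145)),fixA=((337,65),(396,38)),fixB=((321,212),(313,100)),lever_top=((472,100),(497,104)),
 pin=((598,338),(504,350)),pointer=((457,293),(376,243)))
for k,(a,b) in P.items(): print(k,*tri(ct(*a),cs(*b)))
print("tray");C=[plane("top",ct(*c),.008) for c in((312,38),(765,75),(752,363),(282,323))]
for c in C:print(c)
for a,b in((0,1),(3,2),(0,3),(1,2)):
    d=C[b]-C[a];print(np.linalg.norm(d),np.degrees(np.arctan2(d[1],d[0])))
t=cv2.imread("pics/top0.png");s=cv2.imread("pics/scene0.png")
def blobs(im,m,box,lo=15):
    x0,y0,x1,y1=box;mm=np.zeros(m.shape,np.uint8);mm[y0:y1,x0:x1]=m[y0:y1,x0:x1]
    n,l,st,c=cv2.connectedComponentsWithStats(mm)
    for i in range(1,n):
        if st[i,4]>lo:print(box,st[i],c[i])
def white(im):
    h=cv2.cvtColor(im,cv2.COLOR_BGR2HSV);return ((h[...,1]<60)&(h[...,2]>120)).astype(np.uint8)
for im,bs in((t,[(250,178,276,202),(300,145,325,207)]),(s,[(238,195,258,225)])):
    for b in bs:blobs(im,white(im),b)
blobs(t,(t.max(2)<55).astype(np.uint8),(335,155,360,190));blobs(s,(s.max(2)<55).astype(np.uint8),(325,195,352,230))
E
```

```text
sleeve_rim [0.538  0.4194 0.0438] 0.0023091837552882766
post_top [0.5131 0.2151 0.1042] 0.0014544738453534062
fixA [0.6093 0.2915 0.1023] 0.0008437171398658434
fixB [0.5199 0.2995 0.1021] 0.00026832654112552004
lever_top [0.5923 0.2087 0.0888] 0.0026583374626463403
pin [0.4545 0.1295 0.0296] 0.0007470592526925507
pointer [0.4761 0.2217 0.0532] 0.009100969226202628
tray
[0.6535 0.3121 0.008 ]
[0.6291 0.0171 0.008 ]
[0.4415 0.0309 0.008 ]
[0.4652 0.3286 0.008 ]
0.2959959973036047 -94.73536380023285
0.2986031997749485 -94.53609035558544
0.1890856194494539 175.00962606699582
0.18805348539930525 175.80204242578571
(250, 178, 276, 202) [257 184  13  12  92] [263.0217 189.587 ]
(300, 145, 325, 207) [307 150  18  15 185] [314.7081 156.2595]
(300, 145, 325, 207) [303 169  18  33 387] [312.0982 185.0052]
(300, 145, 325, 207) [321 172   4  17  50] [322.74 181.74]
(300, 145, 325, 207) [321 191   4  16  51] [322.8824 198.8824]
(238, 195, 258, 225) [240 198  15  24 300] [247.5167 209.0067]
(335, 155, 360, 190) [344 164   7  16  81] [347.4321 171.5062]
(325, 195, 352, 230) [335 202  12  22 183] [341.0164 213.0546]
```

Run:
```python
from h import *
from scipy.optimize import least_squares
np.set_printoptions(precision=4,suppress=True)
M={"c0":((90,150,8),(312,38)),"c1":((90,-150,8),(765,75)),"c2":((-100,-150,8),(752,363)),"c3":((-100,150,8),(282,323)),
"A":((45,125,107),(337,67)),"B":((-45,125,107),(321,213)),"post":((-45,40,107),(463,226))}
L=np.array([m[0] for m in M.values()])/1000
W=np.array([plane("top",ct(*m[1]),m[0][2]/1000) for m in M.values()])
f=lambda p:((R.from_euler("z",p[0]).apply(L)+[p[1],p[2],0])-W)[:,:2].ravel()
r=least_squares(f,[-.08,.55,.18]);p=r.x;print("yaw deg",np.degrees(p[0]),p,"\n",f(p).reshape(-1,2)*1000)
w=lambda X:R.from_euler("z",p[0]).apply(np.array(X)/1000)+[p[1],p[2],0]
inv=lambda X:R.from_euler("z",-p[0]).apply(np.array(X)-[p[1],p[2],0])*1000
for n,X in dict(post=(-45,40,108),A=(45,125,108),B=(-45,125,108),c0=(90,150,8),c3=(-100,150,8),c2=(-100,-150,8),ptr=(-80,40,37),lev=(22,40,92)).items():
    a,b=proj("top",w(X)),proj("scene",w(X));print(n,w(X),"top crop",(a-[230,140]+.5)*4-.5,"scene crop",(b-[190,170]+.5)*3.2-.5)
print("pin top/scene in rack",inv(plane("top",ct(598,341),.030)),inv(plane("top",ct(599,338),.037)),inv(plane("scene",cs(504,350),.037)))
print("pointer",inv(plane("top",ct(456,293),.037)),inv(plane("scene",cs(375,243),.037)))
print("lever", inv(plane("top",(347.4,171.5),.088)))
for d in((263.3,190.),(263.0,189.6)):print("sleeve",plane("top",d,.045),inv(plane("top",d,.045)))
print(plane("scene",cs(185,105),.045))
```

```text
yaw deg -4.686896157934168 [-0.0818  0.5524  0.1715] 
 [[ 0.828   1.5222]
 [ 0.7504 -2.489 ]
 [-1.0653 -0.73  ]
 [-0.1678  0.5989]
 [ 0.3783  1.442 ]
 [-0.5879  0.4344]
 [-0.1358 -0.7785]]
post [0.5108 0.215  0.108 ] top crop [464.3763 225.9352] scene crop [424.2183 141.9755]
A [0.6075 0.2924 0.108 ] top crop [334.5231  65.9413] scene crop [394.1644  31.5401]
B [0.5178 0.2998 0.108 ] top crop [320.1622 213.6698] scene crop [310.2702  93.7865]
c0 [0.6544 0.3136 0.008 ] top crop [309.7035  36.7787] scene crop [400.0063 110.5269]
c3 [0.465  0.3292 0.008 ] top crop [281.0589 323.2556] scene crop [230.1283 248.7079]
c2 [0.4405 0.0302 0.008 ] top crop [753.2116 364.6918] scene crop [653.615  462.7245]
ptr [0.4759 0.2179 0.037 ] top crop [456.6085 301.1526] scene crop [388.7285 264.8665]
lev [0.5776 0.2096 0.092 ] top crop [472.6893 121.3195] scene crop [483.3646 111.1477]
pin top/scene in rack [-96.2693 -49.6413  30.    ] [-95.204  -49.4768  37.    ] [-100.4573  -53.6605   37.    ]
pointer [-74.9357  40.796   37.    ] [-68.5475  58.4366  37.    ]
lever [19.0673 40.5938 88.    ]
sleeve [0.5367 0.4196 0.045 ] [-35.9612 245.9703  45.    ]
sleeve [0.5377 0.4204 0.045 ] [-35.0113 246.8384  45.    ]
[0.5373 0.4173 0.045 ]
```

Emit:
{"api": "play_rows", "payload": {
  "deltas": [
    [[0,0,0],-0.173,0.5],
    [[-0.0325,-0.0148,0],0,0.2],
    [[-0.0325,-0.0148,0],0,0.2],
    [[-0.0325,-0.0148,0],0,0.2],
    [[-0.0325,-0.0148,0],0,0.2],
    [[-0.0325,-0.0148,0],0,0.2],
    [[-0.0325,-0.0148,0],0,0.2],
    [[-0.0325,-0.0148,0],0,0.2],
    [[-0.0325,-0.0148,0],0,0.2],
    [[-0.0325,-0.0148,0],0,0.2],
    [[-0.0325,-0.0148,0],0,0.2],
    [[-0.0325,-0.0148,0],0,0.2],
    [[-0.0325,-0.0148,0],0,0.2],
    [[0,0,0.03],0,0.2],
    [[0,0,0.03],0,0.2],
    [[0,0,0.03],0,0.2],
    [[0,0,0],0,0.2],
    [[0,0,0],0,0.2]
  ],
  "squeeze": 20
}}

```text
time_s: 2.35
position: [0.5384, 0.4204, 0.1477]
orientation: [0.0, 0.041, 0.999, 0.0]
wrist_force: [0.5, -1.0, 0.2]
grip_width: 0.0575
finger_force: 0.0
```

Emit:
{"api": "play_rows", "payload": {
  "deltas": [
    [[0.001,-0.001,0.02],0,0.2],
    [[0,0,0.025],0,0.2],
    [[0,0,0.025],0,0.2],
    [[0,0,0.025],0,0.2],
    [[0,0,0.02],0,0.2],
    [[0,0,0],0,0.2],
    [[0,0,0],0,-0.4],
    [[0,0,0],0,-0.4],
    [[0,0,0],0,-0.4],
    [[0,0,0],0,-0.4],
    [[0,0,0],0,-0.4]
  ],
  "squeeze": 20
}}

```text
time_s: 3.72
position: [0.5374, 0.4194, 0.0326]
orientation: [0.001, 0.041, 0.999, 0.0]
wrist_force: [-0.2, -0.1, 4.3]
grip_width: 0.0299
finger_force: 20.0
```

Run:
```python
from h import *
t=env.camera("top");s=env.camera("scene")
a=cv2.resize(t[150:230,220:300],(500,500),interpolation=cv2.INTER_CUBIC)
b=cv2.resize(s[150:270,190:262],(300,500),interpolation=cv2.INTER_CUBIC)
cv2.imwrite("pics/g1.png",np.hstack([a,b]))
```

```text
(no output)
```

View pics/g1.png

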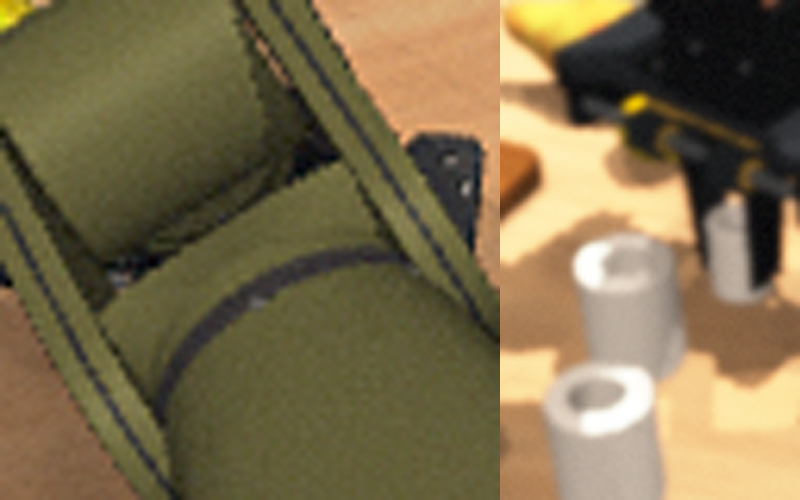

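Emit:
{"api": "play_rows", "payload": {
  "deltas": [
    [[0,0,-0.02],0,-0.4],
    [[0,0,-0.03],0,-0.4],
    [[0,0,-0.03],0,-0.4],
    [[0,0,-0.03],0,-0.4],
    [[0,0,-0.025],0,-0.4],
    [[0.001,-0.0206,0],0,-0.4],
    [[0.001,-0.0206,0],0,-0.4],
    [[0.001,-0.0206,0],0,-0.4],
    [[0.001,-0.0206,0],0,-0.4],
    [[0.001,-0.0206,0],0,-0.4],
    [[0.001,-0.0206,0],0,-0.4],
    [[0.001,-0.0206,0],0,-0.4],
    [[0.001,-0.0206,0],0,-0.4],
    [[0.001,-0.0206,0],0,-0.4],
    [[0.0005,-0.0206,0],0,-0.4],
    [[0,0,0],0,-0.4],
    [[0,0,0],0,-0.4],
    [[0,0,0],0,-0.4]
  ],
  "squeeze": 20
}}

```text
time_s: 6.08
position: [0.5107, 0.2151, 0.1667]
orientation: [0.0, 0.041, 0.999, 0.0]
wrist_force: [-0.0, 0.2, -0.2]
grip_width: 0.0302
finger_force: 20.0
```

Run:
```python
from h import *
s=env.camera("scene")
cv2.imwrite("pics/p1.png",cv2.resize(s[140:280,240:400],(640,560),interpolation=cv2.INTER_CUBIC))
o=env.get_obs();p=o["position"];print(p,o["grip_width"],o["moment"],o["wrist_force"])
f=lambda X:(proj("scene",X)-[240,140]+.5)*4-.5
print("sleeve bottom centre exp",f(p-[0,0,.033]),"top",f(p+[0,0,.012]),"post top",f([.511,.2147,.108]),"foot",f([.511,.2147,.045]))
```

```text
[0.51072621 0.21517073 0.16666777] 0.030210934357201374 [-0.02304215  0.02415057  0.01487728] [-0.44064521  0.63119421 -0.14620451]
sleeve bottom centre exp [331.40873652 253.00841284] top [333.88041825 170.69551352] post top [331.22467182 297.62154007] foot [328.08602476 400.50106372]
```

View pics/p1.png

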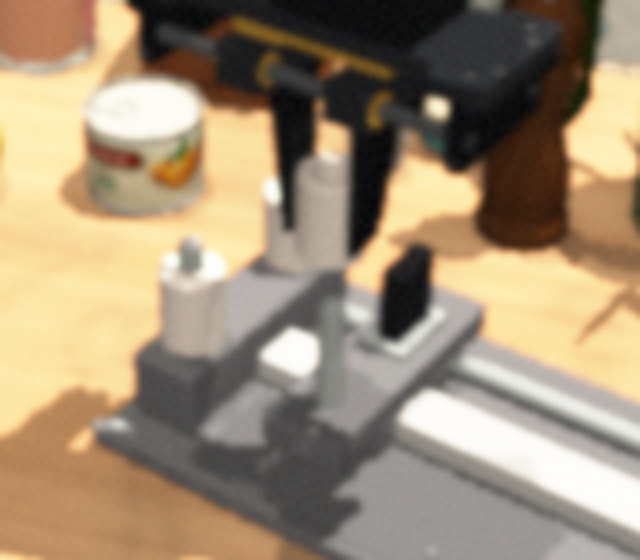

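The sleeve hangs upright in the fingers, left edge at crop x≈297, bottom at y≈272, and it matches the expected centre. The post below is centred at x≈333 with its top at y≈297. I'll check the sideways offset numerically.

Run:
```python
from h import *
np.set_printoptions(linewidth=200)
s=env.camera("scene");g=cv2.cvtColor(s,cv2.COLOR_BGR2GRAY)
for y in (190,194,198,202,204):print("sl",y,g[y,308:334])
for y in (218,221,224,227,230,233,236):print("post",y,g[y,314:332])
for y in (205,207,209,210,211,212,213,214,215,216,217):print("col",y,g[y,318:328])
p=env.get_obs()["position"]
for z in(.155,.145,.138,.13):print("left edge exp",[proj("scene",p*[1,1,0]+[0,0,z]+17e-3*np.array([np.cos(a),np.sin(a),0])).round(1) for a in(2.36,)],proj("scene",p*[1,1,0]+[0,0,z]))
for z in(.1,.08,.06):print("post exp",proj("scene",[.511,.2147,z]))
c=proj("scene",[.511,.2147,.1])
print("px per mm x,y",proj("scene",[.512,.2147,.1])-c,proj("scene",[.511,.2157,.1])-c)
```

```text
sl 190 [219 183 105  40  41  76 112 138 151 158 164 169 172 174 174 175 174 163 130  81  38  16  17  10  11  11]
sl 194 [153 143 108  58  43  79 115 139 152 159 164 168 171 172 177 175 174 161 125  68  29  19   9  13  13  25]
sl 198 [158 160 154 142 137 138 140 147 156 162 166 171 173 174 175 175 172 161 121  70  29  17  15  17  37  87]
sl 202 [162 164 168 173 168 159 148 150 156 162 168 171 174 174 175 173 171 158 119  66  40  61 108 164 205 221]
sl 204 [161 165 171 173 171 169 162 162 162 167 169 171 174 176 175 173 172 164 139 118 120 146 181 212 226 228]
post 218 [ 82  85  82  82  84  98 110 124 134 136 133 144 177 212 229 234 232 223]
post 221 [118 101  92  90  98 105 113 124 126 130 127 122 117 125 143 163 176 175]
post 224 [251 250 246 237 211 162 130 126 130 130 126 130 143 154 155 143 143 148]
post 227 [253 253 253 252 245 212 153 129 129 132 132 141 158 165 159 151 134 121]
post 230 [253 253 252 250 238 193 143 130 133 136 139 148 160 173 178 180 177 177]
post 233 [228 232 223 192 156 128 123 129 131 134 138 142 144 152 158 162 165 171]
post 236 [168 171 168 155 138 125 121
[... 336 characters left out ...]
 124 157]
col 213 [ 86  85  85  87  91  91  92 106 130 161]
col 214 [ 84  85  92 102 108 107 109 118 145 170]
col 215 [ 84  90 101 111 121 125 125 139 166 186]
col 216 [ 84  91 105 122 134 136 136 150 184 210]
col 217 [ 84  94 110 125 135 138 138 150 189 219]
left edge exp [array([313.7, 194.5])] [322.75540071 193.29678701]
left edge exp [array([313.7, 199.1])] [322.61942238 197.82748312]
left edge exp [array([313.6, 202.2])] [322.52540937 200.95992603]
left edge exp [array([313.6, 205.8])] [322.41912633 204.501197  ]
post exp [322.32766612 217.42299964]
post exp [322.07394668 225.73949227]
post exp [321.82718366 233.82796525]
px per mm x,y [ 0.25882279 -0.27082339] [-0.45913339 -0.16487292]
```

Emit:
{"api": "play_rows", "payload": {
  "deltas": [
    [[0,-0.001,0.01],0,-0.4],
    [[0,0,0.008],0,-0.4],
    [[0,0,0.006],0,-0.4],
    [[0,0,0.005],0,-0.4],
    [[0,0,0.005],0,-0.4],
    [[0,0,0.005],0,-0.4],
    [[0,0,0],0,-0.4]
  ]
}}

```text
time_s: 7.05
position: [0.5104, 0.2136, 0.1272]
orientation: [-0.0, 0.041, 0.999, -0.0]
wrist_force: [0.1, -0.4, -0.1]
grip_width: 0.0304
finger_force: 20.0
```

Emit:
{"api": "play_rows", "payload": {
  "deltas": [
    [[0,0,0.008],0,-0.4],
    [[0,0,0.008],0,-0.4],
    [[0,0,0.008],0,-0.4],
    [[0,0,0.008],0,-0.4],
    [[0,0,0.006],0,-0.4],
    [[0,0,0.005],0,-0.4],
    [[0,0,0.005],0,-0.4],
    [[0,0,0],0,-0.4],
    [[0,0,0],0,-0.4]
  ]
}}

```text
time_s: 8.18
position: [0.5107, 0.2137, 0.0799]
orientation: [0.0, 0.041, 0.999, 0.0]
wrist_force: [-0.5, 0.1, -0.0]
grip_width: 0.0299
finger_force: 20.0
```

Emit:
{"api": "play_rows", "payload": {
  "deltas": [
    [[0,0,0.002],0,-0.4],
    [[0,0,0],0,-0.4],
    [[0,0,0],0,0.1],
    [[0,0,0],0,0.1],
    [[0,0,0],0,0.1],
    [[0,0,0],0,0.1],
    [[0,0,-0.02],0,0.1],
    [[0,0,-0.03],0,0.1],
    [[0,0,-0.03],0,0.1],
    [[0,0,-0.02],0,0.1],
    [[-0.03,0,-0.03],0,0.0],
    [[-0.04,0,-0.03],0,0.0],
    [[0,0,0],0,0]
  ]
}}

```text
time_s: 9.8
position: [0.5834, 0.208, 0.2417]
orientation: [0.003, 0.041, 0.999, 0.001]
wrist_force: [0.0, 0.8, 0.4]
grip_width: 0.0474
finger_force: 0.0
```

Run:
```python
from h import *
s=env.camera("scene")
cv2.imwrite("pics/p2.png",cv2.resize(s[150:310,250:410],(600,600),interpolation=cv2.INTER_CUBIC))
o=env.get_obs();p=o["position"];print(p,o["grip_width"],o["wrist_force"],o["time_s"])
```

```text
[0.58139777 0.20786865 0.23927393] 0.047409643781828305 [-1.00714507  0.18031009 -0.70364491] 9.85
```

View pics/p2.png

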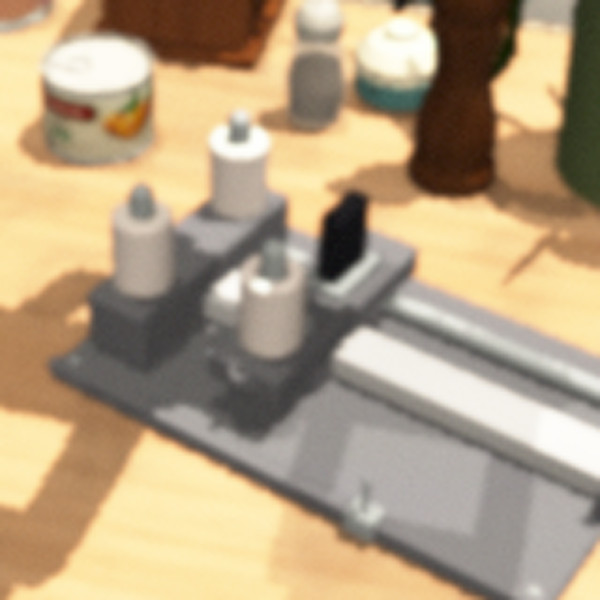

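The sleeve is seated on the leg at crop (272,310), level with the two fitted ones, and the post top shows above it. The lever fin is at (343,237). Now to grip the lever.

Emit:
{"api": "play_rows", "payload": {
  "deltas": [
    [[0.0055,0.0017,0.02],0,0],
    [[0,0,0.03],0,0],
    [[0,0,0.03],0,0],
    [[0,0,0.025],0,0],
    [[0,0,0.02],0,0],
    [[0,0,0.02],0,0],
    [[0,0,0.016],0,0],
    [[0,0,0],0,0],
    [[0,0,0],0,0]
  ]
}}

```text
time_s: 10.98
position: [0.5757, 0.2103, 0.0775]
orientation: [0.001, 0.041, 0.999, 0.0]
wrist_force: [-0.1, -0.2, -0.8]
grip_width: 0.0474
finger_force: 0.0
```

Emit:
{"api": "play_rows", "payload": {
  "deltas": [
    [[0,0,0],0,-1],
    [[0,0,0],0,-1],
    [[0,0,0],0,-1],
    [[0,0,0],0,-1],
    [[0,0,0],0,-1],
    [[0,0,0],0,-1],
    [[0,0,0],0,-1]
  ],
  "squeeze": 45
}}

```text
time_s: 11.85
position: [0.575, 0.2083, 0.0769]
orientation: [-0.0, 0.041, 0.999, -0.002]
wrist_force: [-1.4, -6.3, 3.0]
grip_width: 0.0139
finger_force: 45.0
```

Emit:
{"api": "play_rows", "payload": {
  "deltas": [
    [[0,-0.004,0],0,-1],
    [[0,-0.01,0],0,-1],
    [[0,-0.012,0],0,-1],
    [[0,-0.012,0],0,-1],
    [[0,-0.012,0],0,-1],
    [[0,-0.012,0],0,-1],
    [[0,-0.01,0],0,-1],
    [[0,-0.006,0],0,-1],
    [[0,-0.003,0],0,-1],
    [[0,0,0],0,-1],
    [[0,0,0],0,-1]
  ]
}}

```text
time_s: 13.22
position: [0.5685, 0.1294, 0.0769]
orientation: [0.0, 0.041, 0.999, -0.0]
wrist_force: [-1.8, 2.7, 4.6]
grip_width: 0.0138
finger_force: 45.0
```

Run:
```python
from h import *
s=env.camera("scene");t=env.camera("top");cv2.imwrite("pics/s3.png",s);cv2.imwrite("pics/t3.png",t)
a=cv2.resize(s[220:300,310:380],(525,600),interpolation=cv2.INTER_CUBIC)
b=cv2.resize(t[195:235,360:395],(275,314),interpolation=cv2.INTER_CUBIC)
b=np.vstack([b,np.zeros((286,275,3),np.uint8)])
cv2.imwrite("pics/m1.png",np.hstack([a,b]))
o=env.get_obs();p=o["position"];print(p,o["grip_width"],o["wrist_force"],o["time_s"])
```

```text
[0.56852924 0.12949314 0.07687046] 0.01390919368577311 [-1.83669053  2.90892143  5.04495826] 13.325
```

View pics/m1.png

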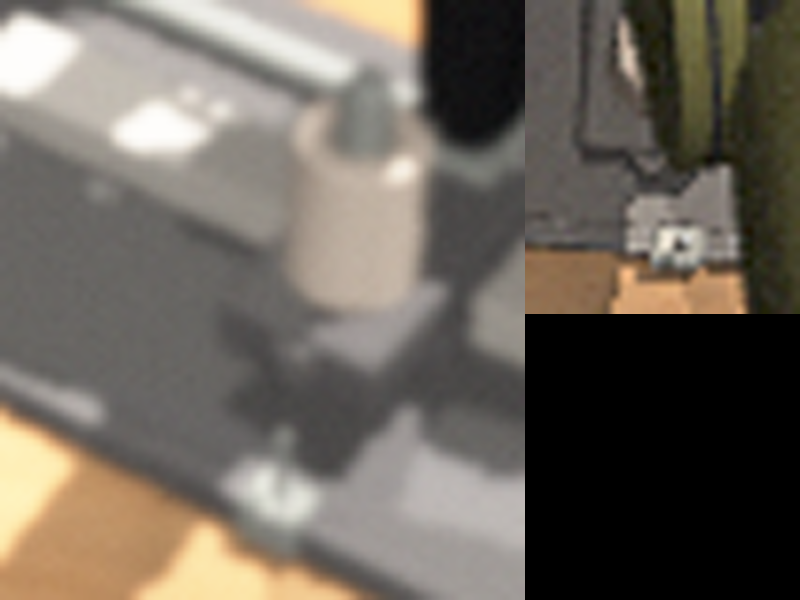

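The pin's upper end is at scene crop (283,430) and top crop (684,243). The pointer is still short of it, in shadow near scene crop (295,350) and top crop (655,172). I'll measure the remainder numerically.

Run:
```python
from h import *
np.set_printoptions(linewidth=220,precision=2,suppress=True)
p=[-0.0818,0.5524,0.1715]
w=lambda X:R.from_euler("z",p[0]).apply(np.array(X)/1000)+[p[1],p[2],0]
inv=lambda X:R.from_euler("z",-p[0]).apply(np.array(X)-[p[1],p[2],0])*1000
print("pin scene",inv(plane("scene",(347.3,276.9),.037)),"top",inv(plane("top",(379.8,225.5),.037)))
x,e=tri((379.8,225.5),(347.3,276.9));print("tri",inv(x),e*1000)
y=-39.2
for n in("scene","top"):
    print(n,"ptr exp",proj(n,w((-80,y,37))),"leg near corners",proj(n,w((-72.5,y+23,45))),proj(n,w((-72.5,y-23,45))),"pin exp",proj(n,w((-98,-50,37))),"posttop",proj(n,w((-45,y,108))))
    print(" px/mm rack y",proj(n,w((-80,y+1,37)))-proj(n,w((-80,y,37))),"rack x",proj(n,w((-79,y,37)))-proj(n,w((-80,y,37))))
g=lambda f:cv2.cvtColor(cv2.imread(f),cv2.COLOR_BGR2GRAY)
s0,s3,t0,t3=g("pics/scene0.png"),g("pics/s3.png"),g("pics/top0.png"),g("pics/t3.png")
print("s3 pin");print(s3[272:290,338:356]);print("s3 ptr");print(s3[262:274,340:366])
print("t0 pin");print(t0[220:232,372:388]);print("t3 pin/ptr");print(t3[212:230,368:388]);print("t0 ptr");print(t0[208:218,334:354])
print("s0 ptr");print(s0[240:256,300:322]);print("s3 post");print(s3[228:240:2,350:368])
```

```text
pin scene [-95.73 -51.08  37.  ] top [-98.52 -50.75  37.  ]
tri [-98.18 -51.33  38.97] 1.8985975634488579
scene ptr exp [346.24 269.25] leg near corners [338.07 258.8 ] [359.45 268.87] pin exp [346.13 277.38] posttop [358.63 229.42]
 px/mm rack y [-0.46 -0.22] rack x [ 0.28 -0.31]
top ptr exp [375.64 217.68] leg near corners [366.83 213.45] [385.51 215.06] pin exp [379.51 225.26] posttop [379.54 198.98]
 px/mm rack y [-0.4  -0.04] rack x [ 0.03 -0.4 ]
s3 pin
[[100  98  92  80  77  76  72  74  71  69  73  75  74  75  73  73  74  77]
 [100  93  85  79  72  74  74  74  70  73  75  72  73  71  73  73  73  75]
 [ 99  95  87  79  75  74  74  71  73  73  74  71  72  74  73  72  74  71]
 [101  99  92  87  82  77  76  74  73  74  75  76  74  72  73  72  75  73]
 [100  99 100  95  92  85  80  75  81  90  88  78  74  71  72  74  71  73]
 [101 104 101 100  98  93  87  83  96 114 112  91  74  74  73  75  72  74]
 [101 100 102 102 102  99  96  95 110 125 120  97  77  71  72  72  73  72]
 [100 100 101 100 103 102 103 104 114 121 115  91  77  75  74  72  74  73]
 [ 98  98 101 106 115 119 118 118 121
[... 6384 characters left out ...]
9  84  81  74  68  67  72  73  69  73  73  69  68  71  75]
 [163 160 152 137 116  98  92  88  86  79  73  68  65  62  62  61  65  68  67  66  67  67]
 [156 150 136 115  99  88  83  81  77  73  67  62  64  59  62  63  64  65  64  65  64  67]]
s3 post
[[227 233 234 236 234 228 214 189 167 163 168 177 181 180 169 128  69  29]
 [150 167 184 199 206 201 178 151 130 131 136 154 176 190 178 134  73  31]
 [108 109 124 135 135 128 122 127 139 142 144 154 182 208 205 166  98  44]
 [154 162 162 158 139 123 118 128 133 138 135 134 147 163 155 117  71  39]
 [186 191 179 156 133 118 118 126 132 134 131 129 136 147 149 138 111  80]
 [187 181 165 142 123 115 117 127 134 134 129 126 131 141 154 159 152 131]]
```

Emit:
{"api": "play_rows", "payload": {
  "deltas": [
    [[0,-0.004,0],0,-1],
    [[0,-0.004,0],0,-1],
    [[0,-0.0035,0],0,-1],
    [[0,0,0],0,-1],
    [[0,0,0],0,-1],
    [[0,0,0],0,-1]
  ]
}}

```text
time_s: 14.08
position: [0.5676, 0.1179, 0.0769]
orientation: [0.0, 0.041, 0.999, -0.0]
wrist_force: [-2.3, 1.6, 6.4]
grip_width: 0.0134
finger_force: 45.0
```

Run:
```python
from h import *
np.set_printoptions(linewidth=220)
s=env.camera("scene");t=env.camera("top")
# average frames to cut noise
S=np.mean([s]+[env.camera("scene") for _ in range(4)],0).astype(np.uint8)
T=np.mean([t]+[env.camera("top") for _ in range(4)],0).astype(np.uint8)
cv2.imwrite("pics/s4.png",S);cv2.imwrite("pics/t4.png",T)
st=lambda a:cv2.normalize(a,None,0,255,cv2.NORM_MINMAX)
a=cv2.resize(np.clip(S[252:292,335:375].astype(float)*1.4-60,0,255).astype(np.uint8),(400,400),interpolation=cv2.INTER_CUBIC)
b=cv2.resize(np.clip(T[205:233,366:394].astype(float)*1.6-40,0,255).astype(np.uint8),(400,400),interpolation=cv2.INTER_NEAREST)
cv2.imwrite("pics/m2.png",np.hstack([a,b]))
o=env.get_obs();print(o["position"],o["wrist_force"],o["grip_width"],o["time_s"])
g=cv2.cvtColor(T,cv2.COLOR_BGR2GRAY);print(g[212:229,370:390])
g=cv2.cvtColor(S,cv2.COLOR_BGR2GRAY);print(g[264:282,340:364])
```

```text
[0.5675647  0.11790312 0.07687035] [-1.88511617  3.30938931  4.66109396] 0.013964307816744431 14.575
[[ 95  56  84  94  94  94  91  92  91  96  72  56  35  34  31  57  67  62  69  38]
 [ 96  45  82  89  92  93  93  95  97  97  73  69  36  32  37  53  60  64  63  30]
 [ 94  66  47  49  51  59  61  63  69  74  59  85  72  38  33  51  55  49  50  25]
 [ 93  91  66  55  57  57  53  42  93  93  88 104 121  53  33  46  42  39  33  20]
 [ 89  94  92  68  66  65  63  63  49 100  96 139  93  58  44  43  40  78  42  68]
 [ 92  91  93  90  90  90  90  90  65  50 101  81  69  69  68  64  56 123 125 126]
 [ 90  91  92  92  93  92  91  94  91  56  59  60  63  68  66  60 117 128 128 129]
 [ 91  92  93  91  90  91  92  90  89  82  57  56  61  58  57 116 128 126 124 125]
 [ 88  91  91  90  91  89  87  81 140 148 145 148 127 121 120 127 125 124 125 126]
 [ 91  92  93  91  91  89  85 141 152 150 151 153 127 124 124 124 123 124 123 123]
 [ 93  93  92  93  91  89  83 151 152 147 146 146 145 125 122 125 125 124 123 124]
 [ 82  77  76  67  86  88  81  97 128 122 102 135 145 123 123 123 124 124 123 123]
 [ 
[... 1495 characters left out ...]
7  79]
 [101 101 101 100  98  90  83  77  75  73  73  73  73  74  73  73  71  72  72  73  74  75  75  77]
 [101 101 101 100  95  88  82  82  82  76  72  73  72  72  72  73  72  72  72  73  72  73  75  76]
 [101 102 102  99  97  93  96 104 101  86  75  72  72  73  72  71  74  72  72  72  71  72  71  74]
 [101 100 101 102 100 101 109 122 116  94  77  73  73  73  73  72  72  72  72  72  72  72  71  73]
 [101 101 102 102 101 105 114 124 119  97  82  76  73  73  71  72  72  72  72  72  72  72  72  73]
 [100 100 100 100 103 105 116 121 114 101  90  82  75  73  72  72  71  72  73  72  73  73  74  77]
 [ 97  98 100 101 103 110 119 123 116 106  97  89  80  74  73  72  72  72  73  72  73  72  74  86]]
```

View pics/m2.png

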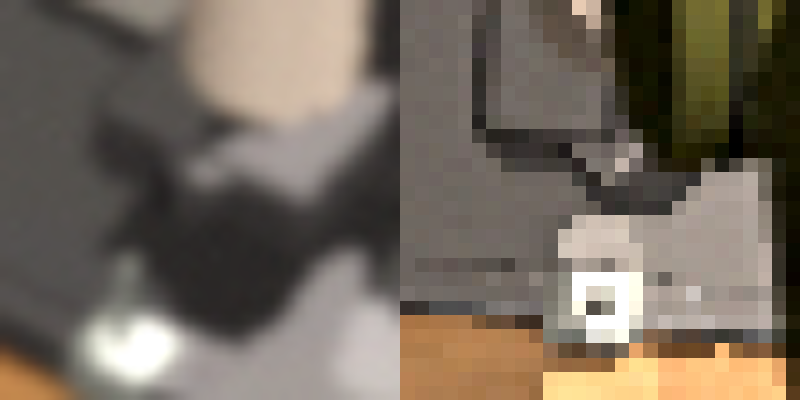

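Run:
```python
from h import *
np.set_printoptions(linewidth=220,precision=2,suppress=True)
p=[-0.0818,0.5524,0.1715]
w=lambda X:R.from_euler("z",p[0]).apply(np.array(X)/1000)+[p[1],p[2],0]
y=-50.7
for z in(108,100,92,45):print("post exp",z,proj("scene",w((-45,y,z))))
for x in(-97,-100):
  for z in(37,25,10):print("pin exp",x,z,proj("scene",w((x,y,z))),proj("top",w((x,y,z))))
print("ptr",proj("scene",w((-80,y,37))),proj("top",w((-80,y,37))), "leg corner left-near",proj("scene",w((-72.5,y+23,45))),proj("top",w((-72.5,y+23,45))))
g=cv2.cvtColor(cv2.imread("pics/s4.png"),cv2.COLOR_BGR2GRAY)
print(g[228:246,352:378])
for r in (250,256,258):print(r,g[r,350:378])
```

```text
post exp 108 [364.2  231.78]
post exp 100 [363.85 235.24]
post exp 92 [363.49 238.67]
post exp 45 [361.5  258.03]
pin exp -97 37 [346.75 277.22] [379.82 224.89]
pin exp -97 25 [346.38 281.97] [379.33 225.43]
pin exp -97 10 [345.92 287.79] [378.72 226.08]
pin exp -100 37 [345.88 278.19] [379.74 226.09]
pin exp -100 25 [345.51 282.95] [379.24 226.62]
pin exp -100 10 [345.06 288.77] [378.64 227.26]
ptr [351.61 271.82] [380.29 218.08] leg corner left-near [343.31 261.27] [371.49 213.85]
[[235 236 234 231 226 216 203 194 188 185 184 184 185 184 186 190 192 183 145  83  34  19  18  17  17  17]
 [225 231 234 236 236 232 227 216 205 195 188 184 183 182 183 185 184 172 135  76  32  19  18  17  19  17]
 [191 207 219 226 231 233 233 232 227 215 197 182 174 172 175 179 181 170 131  74  30  18  17  18  17  18]
 [151 169 184 195 207 219 226 231 232 224 199 170 153 150 157 169 176 168 131  73  31  19  18  17  18  17]
 [116 128 142 155 168 183 196 211 217 205 176 147 133 132 141 157 174 171 135  79  34  18  17  18  18  16]
 [108 106 111 120 131 146 160 175 179 166 145 132 131 133 138 157 181 185 155
[... 968 characters left out ...]
165 138 116 101  89  76]
 [134 132 132 143 157 165 165 159 151 146 143 143 144 146 162 194 226 236 230 205 169 138 124 119 112 105]
 [134 132 130 138 150 162 169 171 169 165 161 158 160 170 201 232 245 247 241 213 161 123 115 118 120 120]
 [134 131 130 135 145 157 167 174 177 177 176 175 178 195 227 242 246 244 233 196 143 104  96 102 109 117]]
250 [147 147 144 137 136 142 150 157 164 169 172 175 178 178 179 178 179 182 183 181 168 141 109  82  74  72  73  73]
256 [ 95 101 109 123 138 150 157 162 167 171 173 177 178 179 179 180 182 183 184 182 169 137  96  77  73  72  74  75]
258 [100 102 107 122 138 151 159 165 169 172 176 177 178 179 180 180 182 182 184 177 157 123  91  77  75  74  76  74]
```

Top view: the pointer tip at (380.3,217) lines up with the pin end at (379.9,225). Allowing for the rack's tilt, the pointer should sit 0.5 px to the right of the pin, so it is on the mark. In the scene view the post and pin agree to within about 1–2 mm. I'll pause here, then push the lever in.

Emit:
{"api": "play_rows", "payload": {
  "deltas": [
    [[0,0,0],0,-1],
    [[0,0,0],0,-1],
    [[0,0,0],0,-1],
    [[0,0,0],0,-1],
    [[0,0,0],0,-1],
    [[0,0,0],0,-1],
    [[0,0,0],0,-1],
    [[0,0,0],0,-1],
    [[-0.002,0,0],0,-1],
    [[-0.003,0,0],0,-1],
    [[-0.003,0,0],0,-1],
    [[-0.003,0,0],0,-1],
    [[-0.003,0,0],0,-1],
    [[-0.003,0,0],0,-1],
    [[-0.003,0,0],0,-1],
    [[0,0,0],0,-1],
    [[0,0,0],0,-1]
  ],
  "squeeze": 58
}}

```text
time_s: 16.7
position: [0.5877, 0.1162, 0.0769]
orientation: [0.0, 0.041, 0.999, -0.0]
wrist_force: [-1.4, 2.8, 5.8]
grip_width: 0.0138
finger_force: 58.0
```

Emit:
{"api": "play_rows", "payload": {
  "deltas": [
    [[-0.002,0,0],0,-1],
    [[-0.002,0,0],0,-1],
    [[-0.002,0,0],0,-1],
    [[-0.001,0,0],0,-1],
    [[-0.001,0,0],0,-1],
    [[0,0,0],0,-1],
    [[0,0,0],0,-1]
  ]
}}

```text
time_s: 17.58
position: [0.5939, 0.1158, 0.0768]
orientation: [-0.002, 0.041, 0.999, -0.0]
wrist_force: [-7.8, 2.6, 9.0]
grip_width: 0.0136
finger_force: 58.0
```

Emit:
{"api": "play_rows", "payload": {
  "deltas": [
    [[-0.001,0,0],0,-1],
    [[-0.001,0,0],0,-1],
    [[-0.001,0,0],0,-1],
    [[-0.001,0,0],0,-1],
    [[0,0,0],0,-1],
    [[0,0,0],0,-1]
  ]
}}

```text
time_s: 18.32
position: [0.5945, 0.1159, 0.0767]
orientation: [-0.006, 0.041, 0.999, -0.0]
wrist_force: [-21.6, 3.4, 18.7]
grip_width: 0.014
finger_force: 58.0
```

Emit:
{"api": "play_rows", "payload": {
  "deltas": [
    [[-0.001,0,0],0,-1],
    [[-0.001,0,0],0,-1],
    [[0,0,0],0,-1],
    [[0,0,0],0,-1]
  ]
}}

```text
time_s: 18.82
position: [0.5948, 0.1159, 0.0767]
orientation: [-0.009, 0.041, 0.999, -0.0]
wrist_force: [-28.6, 3.1, 23.8]
grip_width: 0.0135
finger_force: 58.0
```

Run:
```python
from h import *
S=env.camera("scene");T=env.camera("top")
a=cv2.resize(S[200:300,310:410],(500,500),interpolation=cv2.INTER_CUBIC)
b=cv2.resize(np.clip(T[205:233,366:394].astype(float)*1.6-40,0,255).astype(np.uint8),(300,300),interpolation=cv2.INTER_NEAREST)
cv2.imwrite("pics/m3.png",np.hstack([a,np.vstack([b,np.zeros((200,300,3),np.uint8)])]))
g=cv2.cvtColor(T,cv2.COLOR_BGR2GRAY);print(g[213:219,374:386])
o=env.get_obs();print(o["position"],o["wrist_force"],o["time_s"])
```

```text
[[ 92  94  89  94  97  91  98  89 154 154 132 129]
 [ 47  60  63  70  70  73  68  70 119 134 119 125]
 [ 54  57  58  38  95  94  87 113 135  79  57  56]
 [ 64  64  66  61  55  98  90 166 103  59  53  56]
 [ 90  85  94  93  57  48 106  95  66  58  68  64]
 [ 90  93  93  91  91  56  66  63  64  88  63  55]]
[0.59477062 0.11586272 0.07663635] [-26.79087146   4.00291655  24.07328073] 18.925
```

View pics/m3.png

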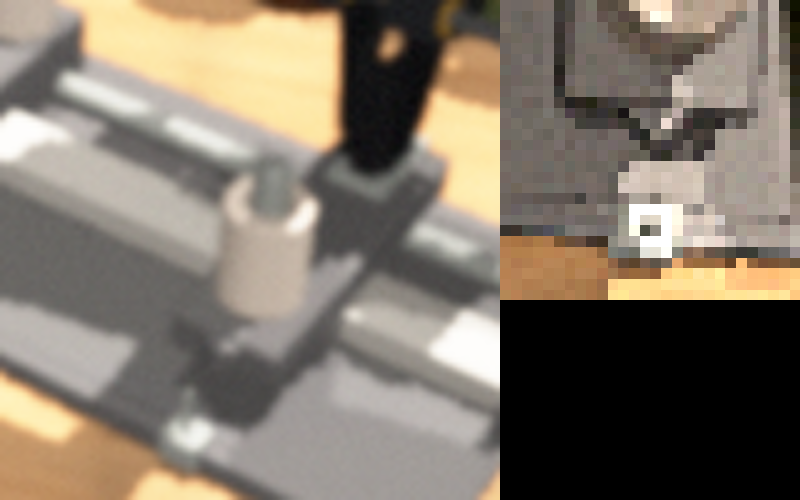

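The leg is centred in the top view, with the pointer at (380.4,216) over the pin at (379.7,225). The lever is at its stop: 28 N gives no more travel. I'll ease the push slightly and hand in.

Emit:
{"api": "play_rows", "payload": {
  "deltas": [
    [[0.001,0,0],0,-1],
    [[0.001,0,0],0,-1],
    [[0,0,0],0,-1],
    [[0,0,0],0,-1],
    [[0,0,0],0,-1]
  ]
}}

```text
time_s: 19.55
position: [0.5945, 0.1159, 0.0767]
orientation: [-0.007, 0.041, 0.999, -0.0]
wrist_force: [-20.5, 3.8, 17.6]
grip_width: 0.0135
finger_force: 58.0
```

Run:
```python
from workcell import env
o=env.get_obs();print(o["position"],o["wrist_force"],o["finger_force"],o["time_s"])
print(env.close_job())
```

```text
[0.59451816 0.11585811 0.07672696] [-20.5157585    3.76098838  17.56863156] 58.0094039440155 19.55
the job is handed in; nothing more can be done
None
```

I handed the job in at 19.6 s: the sleeve is seated and released, the leg is on the mark to about 1–2 mm by the cameras, the lever is against its stop, still gripped at 58 N, and no result came back.

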